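Gauge the shelf groove of a bookcase board

ROBOT

A 6-joint arm with a two-finger parallel gripper is mounted at the origin on the work surface. World frame = base frame: x ahead of the robot, y to its left, z up, the work surface at z = 0. Lengths are in m, angles in rad, forces in N, time in s.
With the tool pointing down it reaches from about 0.25 to 0.775 m from the base axis. Payload 4 kg.
Tool frame: the origin (TCP) lies on the centre line of the jaws, within the pads' length; the fingertips stand 11 mm ahead of it and the grasp point (between the pads) lies 8 mm behind it (arm.finger_overhang is the distance from the TCP to the fingertips, in m); z points along the fingers, x is the direction in which the jaws open and shut, and the axes are right-handed (so a half turn about z gives the same grasp; the last joint's range is limited). The gripper opens to 94 mm and grips with 3 to 60 N. Pads are 16 mm wide; open, the fingers measure 119 mm over their backs; the gripper's body (75 mm by 177 mm) begins 78 mm behind the grasp point.
Start: joints at [-1.431, 0.087, 1.371, -0, 1.684, -0.103], TCP at [0.132, -0.534, 0.194] pointing down, gripper open.
Joint ranges: [-3.1, 3.1], [-0.76, 2.03], [0.27, 2.55], [-1.08, 4.22], [0.17, 2.65], [-2.57, 2.57]. Speed limits (rad/s): [2.79, 2.79, 3.14, 3.14, 3.14, 3.14].

INTERFACE

Orientations are given as [roll, pitch, yaw] about the fixed x, y, z axes, in that order (R = Rz(yaw) Ry(pitch) Rx(roll)).
In Python, from cell import sensors, imaging, arm gives the robot as it stands.
- The arm moves only by the shell command python3 -m handwheel 'ROWS'. ROWS is JSON, a list of rows, each an object of numbers: "rx", "ry", "rz": the turn, a rotation vector about the tool's x, y, z in rad; "dx", "dy", "dz": the shift along the tool's x, y, z in m; "claw": the closure, from -1 (fully open) to 1 (shut). In form: [{"rx": .., "ry": .., "rz": .., "dx": .., "dy": .., "dz": .., "claw": ..}, ...]. A call has 1 to 5 rows; each row is the pose to reach, as a shift and turn from the pose commanded when the call began, along the tool's axes at that moment; what a row does not reach only later rows make up. A row lasts 1/8 s, in which the tool goes at most 62.5 mm and 10.7 degrees, less where a joint would pass 70% of its speed; a pose out of reach is approached as far as the arm can. A call with a gripper value outside its range is refused whole. The fingers move at their own pace and stop on an object; the grip force is fixed at half the most. Time passes only in rows, so rows that repeat a pose let the fingers close. It gives the time, the measured TCP pose, the force and the opening at its end, in the units of the state.
- sensors.get_state(): the state, without advancing time (a new reading comes with each control period).
- imaging.capture(name): name is "scene" or "top" or "wrist"; returns a dict with "frame" (384x512x3 uint8, blue, green, red), "K" (3x3 intrinsics, pixels), "extrinsics" (4x4, takes a point from camera to world coordinates); the wrist camera has in their place "hand_eye" (4x4, takes a point from camera to tool coordinates, whose origin is the TCP and whose axes are the tool frame's). Camera axes: x right, y down, z forward; pixel columns grow to the right and rows downward; lengths in m; the calibration is good to about 2 mm. A picture is of the moment at which its call begins: read the wrist's pose just before it. There is no depth.
- arm.sign_off(): hands the job in, once; it reports no verdict.
The state is a dict: "clock": time; "joint_pos": joint angles; "qd": joint speeds; "joint_efforts": joint torques, N m; "ee_pos": TCP position; "tool_rot": TCP orientation; "force": force on the tool from outside, world axes, zero at the start; "wrist_torque": the same for the moment, N m; "grip_width": finger opening in m.
Only numpy, scipy, OpenCV 4.12 (cv2) and the standard library are available. Lean on these libraries where they do the work, as an engineer would, in place of code of your own. Each camera call takes 0.05 s, during which the arm holds its last target.

TASK

Take the sprung depth gauge from its wooden holder and find the groove in the bookcase board with its probe, then press gently until the gauge's base sits flat on the board, lying across the groove, and leave it standing there. Then read the depth: if the groove is deeper than 12 mm slide the marker's tab fully to the tall post, otherwise fully to the short post. Leave everything else on the table where it is.

Things in the scene. Friction and masses are not known exactly. Their poses are not given: they have to be found in the camera images.
- gauge: Loose aluminium gauge, 0.25 kg: base 90 (x) x 30 (y) x 12 mm high, on it a dark block 36 (x) x 24 (y) mm up to 70 mm height, gripped across its x. A 5 mm round probe with ball tip sticks out 24 mm below the base's middle when free; its cap above the block is then at 80 mm, at 104 mm when pushed in. Origin: centre of the base's underside. Starts upright on the holder, probe in its gap.
- probe (a joint): How far the probe is pushed up, m: 0 free, 0.024 level with the base's underside. With the base flat on the board, groove depth = 0.024 minus this; about 0.024 means the probe is beside the groove. Spring 1.6 N at 0, rising 0.06 N per mm, plus 0.8 N guide friction: the last of the way must be pressed; once down, the gauge's weight keeps it down.
- holder: Light wooden holder, fixed: base plate 130 (x) x 60 (y) mm with two blocks 35 mm high and a 30 mm gap between them, on which the gauge's base rests along the holder's x. Origin: centre of its underside.
- cradle: Fixed grey cradle 260 (x) x 130 (y) mm, side rails 26 mm high, holding a light wooden board 200 (x) x 110 (y) mm with its top 45 mm above the cradle's origin (centre of underside). The board is held fast, but up to 20 mm off centre along the cradle's x, which this pose does not show. Across its middle, along the cradle's y, runs one groove, 9 mm wide, 6 to 18 mm deep.
- board_mid (a point): Point on the board's top over the cradle's middle, axes as the cradle's. The groove's centre line lies within 20 mm of it towards +x or -x: find it by look, or slide the sprung probe along x on the board until it drops in and meets the groove's wall. The gauge may stand up to 50 mm from here along the groove.
- marker: Fixed wooden marker track, 60 (x) x 160 (y) x 16 mm high, with a brass post 42 mm high at its +y end (tall post) and one 12 mm high at its -y end (short post), each 70 mm from the middle. Origin: centre of its underside.
- tab (a joint): Position of the marker's tab, m: 0 at the short post's end, 0.09 at the tall post's end; it moves along the marker's y against about 1.5 N of friction and stays where it is left; starts near the middle.
- tab_top (a point): Middle of the top of the marker's black tab, 51 mm above the table; the tab is 14 (x) x 24 (y) x 34 mm high and is pinched across its x or pushed from its side.
- magnifier: Magnifying glass lying flat, black ring 72 mm across, handle along its y. Origin: under the lens. Leave alone.
- book: Closed red book 150 x 210 x 33 mm, lying. Origin: centre of the underside. Leave alone.
- mug: White mug, 80 mm wide, 90 mm high. Origin: centre of the underside. Leave alone.
- sanding_block: Cork sanding block 100 x 55 x 35 mm. Origin: centre of the underside. Leave alone.
- glue: White glue bottle, 44 mm wide, 110 mm high. Origin: centre of the underside. Leave alone.
- offcut: Dark wooden offcut 110 x 50 x 18 mm. Origin: centre of the underside. Leave alone.

How it is judged:
By the outcome, as a careful person would: the job done as asked, in the order asked, and still so for the second after the job is handed in, with the robot touching nothing.
It also fails if it takes over 61 s, if anything falls off the work surface, if the arm or the gripper's body presses on something with over 40 N, if the wrist force passes 120 N, or if a joint passes its speed limit or range.

## Working session

There is one attempt and no reset: what is moved stays moved. The work goes in short steps, Python scripts to look and compute and a shell command to move; the robot and the scene stay as the last step left them, time stands still between calls to the robot, and variables do not carry over. Pictures are saved under pics/ and viewed, and the job is handed in when it is done.

```bash
ls; mkdir -p pics; python3 - <<'E'
from cell import sensors, imaging, arm
import cv2, numpy as np
s=sensors.get_state(); print(s, arm.finger_overhang)
for n in ["scene","top","wrist"]:
    c=imaging.capture(n); cv2.imwrite(f"pics/{n}0.png",c["frame"]); np.savez(f"pics/{n}0.npz",**{k:np.array(v) for k,v in c.items()})
    print(n,np.array(c["K"]).tolist(), np.round(np.array(c.get("extrinsics",c.get("hand_eye"))),4).tolist())
E
```

```text
pics
{'clock': 0.0, 'joint_pos': array([-1.43112179e+00,  8.79453550e-02,  1.37222352e+00,  6.05689056e-06,
        1.68360707e+00, -1.03108762e-01]), 'qd': array([-0.00248883,  0.00125267, -0.00033238, -0.00123788,  0.00068253,
        0.00028889]), 'joint_efforts': array([-4.21415652e-04, -3.40174663e+01, -3.02429938e+01,  7.16383732e-02,
        3.29287641e-02, -1.73862213e-04]), 'ee_pos': array([ 0.13213615, -0.53330483,  0.19242508]), 'tool_rot': array([-3.14136195e+00,  2.17106816e-03, -1.32801210e+00]), 'force': array([ 0.24314182,  0.1253054 , -0.45707889]), 'wrist_torque': array([-0.03795035,  0.01774361, -0.02505218]), 'grip_width': 0.09424047056546822} 0.011
scene [[377.31055992153335, 0.0, 253.63816936643144], [0.0, 377.31055992153335, 186.44962065651532], [0.0, 0.0, 1.0]] [[0.1132, 0.7589, -0.6413, 1.2404], [0.9936, -0.0903, 0.0685, -0.0771], [-0.0059, -0.6449, -0.7642, 0.8465], [0.0, 0.0, 0.0, 1.0]]
top [[368.9849295697447, 0.0, 263.3821830987652], [0.0, 368.9849295697447, 192.94597525728855], [0.0, 0.0, 1.0]] [[0.025, -0.9843, 0.1746, 0.4072], [-0.9996, -0.0272, -0.0103, -0.0143], [0.0149, -0.1743, -0.9846, 0.9701], [0.0, 0.0, 0.0, 1.0]]
wrist [[273.4204736224741, 0.0, 253.563541149826], [0.0, 273.4204736224741, 193.3842235666248], [0.0, 0.0, 1.0]] [[1.0, -0.0002, 0.0002, -0.001], [0.0002, 0.9718, 0.2358, -0.0673], [-0.0002, -0.2358, 0.9718, -0.1911], [0.0, 0.0, 0.0, 1.0]]
```

View pics/scene0.png

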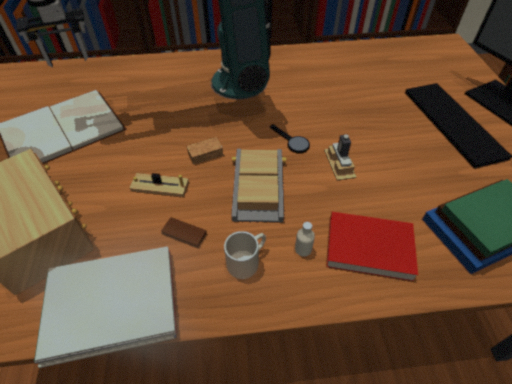

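View pics/top0.png

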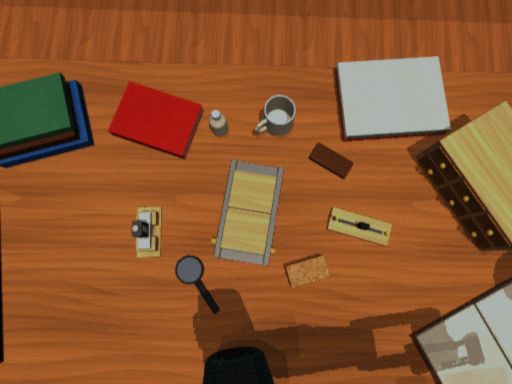

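View pics/wrist0.png

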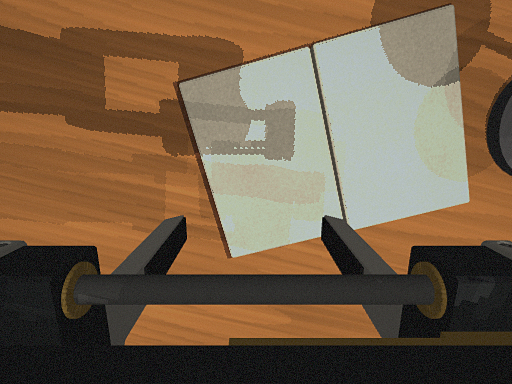

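The top view shows the cradle at (250,213), the gauge and holder at (147,232), and the marker at (360,226). Next I'll enlarge these crops.

```bash
python3 - <<'E'
import cv2, numpy as np
t=cv2.imread("pics/top0.png"); s=cv2.imread("pics/scene0.png")
def crop(im,x0,y0,x1,y1,n,f):
    cv2.imwrite(n,cv2.resize(im[y0:y1,x0:x1],None,fx=f,fy=f,interpolation=cv2.INTER_CUBIC))
crop(t,120,150,290,270,"pics/t1.png",4.7)
crop(t,320,195,400,255,"pics/t2.png",8)
crop(s,220,125,365,225,"pics/s1.png",5.5)
for n in ["top","scene"]:
    d=np.load(f"pics/{n}0.npz");E=d["extrinsics"];K=d["K"]
    for P in [(0,0,0),(.132,-.534,.194),(.4,0,0),(.4,-.3,0)]:
        c=np.linalg.inv(E)@np.r_[P,1]; u=K@c[:3]; print(n,P,u[:2]/u[2])
E
```

```text
top (0, 0, 0) [247.16156423 430.6616179 ]
top (0.132, -0.534, 0.194) [519.66463647 407.87758434]
top (0.4, 0, 0) [252.21552307 260.93300713]
top (0.4, -0.3, 0) [367.88890694 263.85990127]
scene (0, 0, 0) [238.30373791  81.59298876]
scene (0.132, -0.534, 0.194) [69.30072886 65.06618163]
scene (0.4, 0, 0) [249.3453896  155.16722931]
scene (0.4, -0.3, 0) [153.19552943 163.35162314]
```

View pics/t1.png

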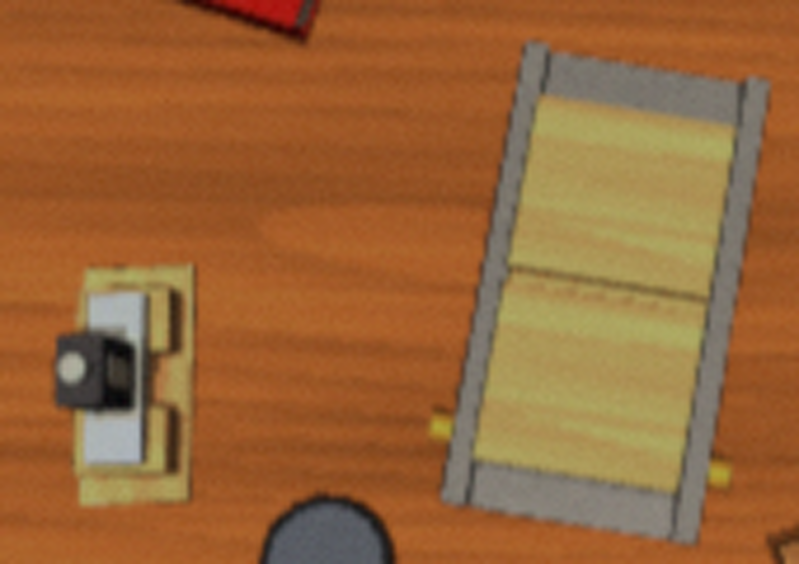

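View pics/t2.png

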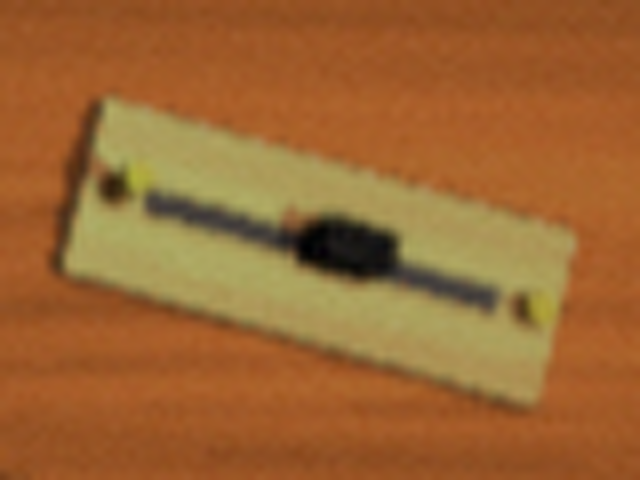

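View pics/s1.png

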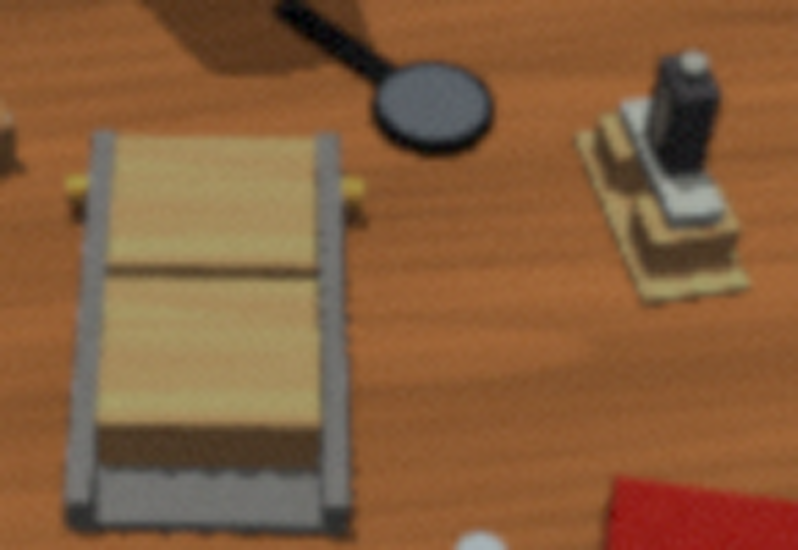

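The top crop shows the groove line, full-frame about (228,207) to (271,214), and the gauge base. The tall post is probably the left one. I'll measure with masks.

```bash
cat > h.py <<'E'
import numpy as np, cv2
from scipy.spatial.transform import Rotation as R
def cam(n,i):
    d=np.load(f"pics/{n}{i}.npz"); K=d["K"]
    if "extrinsics" in d: E=d["extrinsics"]
    else:
        T=np.eye(4);T[:3,:3]=R.from_euler("xyz",d["rot"]).as_matrix();T[:3,3]=d["pos"];E=T@d["hand_eye"]
    return d["frame"],K,E
def ray(K,E,p):
    d=E[:3,:3]@np.linalg.solve(K,np.r_[p,1.]);return E[:3,3],d
def onz(K,E,p,z):
    o,d=ray(K,E,p);return o+d*(z-o[2])/d[2]
def proj(K,E,P):
    u=K@(np.linalg.inv(E)@np.r_[P,1])[:3];return u[:2]/u[2]
def tri(r1,r2):
    A=[];b=[]
    M=np.zeros((3,3));v=np.zeros(3)
    for o,d in (r1,r2):
        d=d/np.linalg.norm(d);Q=np.eye(3)-np.outer(d,d);M+=Q;v+=Q@o
    return np.linalg.solve(M,v)
def tool():
    from cell import sensors
    s=sensors.get_state();return s["ee_pos"],R.from_euler("xyz",s["tool_rot"]),s
def togo(P,yaw):
    """shift in tool axes and rotvec to bring the TCP to P pointing down with yaw"""
    p,r,s=tool()
    d=r.inv().apply(np.array(P)-p); rv=(r.inv()*R.from_euler("xyz",[np.pi,0,yaw])).as_rotvec()
    print("d",np.round(d,4),"rv",np.round(rv,4),"F",np.round(s["force"],2),"t",s["clock"],"grip",round(s["grip_width"],4),"pos",np.round(p,4),"rot",np.round(s["tool_rot"],3))
def snap(n,i):
    from cell import imaging,sensors
    s=sensors.get_state();c=imaging.capture(n);d={k:np.array(v) for k,v in c.items()}
    d["pos"]=s["ee_pos"];d["rot"]=s["tool_rot"];np.savez(f"pics/{n}{i}.npz",**d);cv2.imwrite(f"pics/{n}{i}.png",c["frame"])
    return c["frame"]
E
python3 - <<'E'
from h import *
T=cam("top",0);S=cam("scene",0)
f=lambda x,y:(x/4.7+120-.4,y/4.7+150-.4)
print("base top corners z.047")
for p in [(88,294),(146,294),(143,465),(83,465)]: print(onz(*T[1:],f(*p),.047).round(4))
print("holder plate z?");
for p in [(85,268),(194,264),(188,503),(79,506)]: print(onz(*T[1:],f(*p),.008).round(4))
g=lambda x,y:(x/5.5+220-.4,y/5.5+125-.4)
print("cap tri",tri(ray(*T[1:],f(71,367)),ray(*S[1:],g(693,63))))
print("groove",[onz(*T[1:],f(*p),.045).round(4) for p in [(510,268),(708,300)]])
print("groove scene",[onz(*S[1:],g(*p),.045).round(4) for p in [(105,269),(320,269)]])
print("rail ends", [onz(*T[1:],f(*p),.026).round(4) for p in [(525,43),(770,80),(694,544),(443,500)]])
m=lambda x,y:(x/8+320-.4,y/8+195-.4)
print("marker", [onz(*T[1:],m(*p),.016).round(4) for p in [(100,95),(575,235),(540,405),(62,270)]])
print("tabtop", onz(*T[1:],m(350,250),.051))
E
cd pics; python3 - <<'E'
import cv2
s=cv2.imread("scene0.png");cv2.imwrite("s2.png",cv2.resize(s[160:205,120:200],None,fx=8,fy=8,interpolation=2))
E
```

```text
base top corners z.047
[0.5134 0.2881 0.047 ]
[0.5142 0.2573 0.047 ]
[0.4241 0.2518 0.047 ]
[0.4233 0.2831 0.047 ]
holder plate z?
[0.5324 0.3037 0.008 ]
[0.5362 0.2434 0.008 ]
[0.405  0.2371 0.008 ]
[0.4019 0.296  0.008 ]
cap tri [0.46943525 0.27113961 0.11397316]
groove [array([0.5337, 0.0643, 0.045 ]), array([ 0.5193, -0.0425,  0.045 ])]
groove scene [array([ 0.5145, -0.0422,  0.045 ]), array([0.5278, 0.0689, 0.045 ])]
rail ends [array([0.6639, 0.0628, 0.026 ]), array([ 0.6465, -0.0752,  0.026 ]), array([ 0.3902, -0.0385,  0.026 ]), array([0.41  , 0.0965, 0.026 ])]
marker [array([ 0.5454, -0.2049,  0.016 ]), array([ 0.5036, -0.3594,  0.016 ]), array([ 0.4485, -0.3461,  0.016 ]), array([ 0.4879, -0.1921,  0.016 ])]
tabtop [ 0.49353415 -0.27587675  0.051     ]
```

View pics/s2.png

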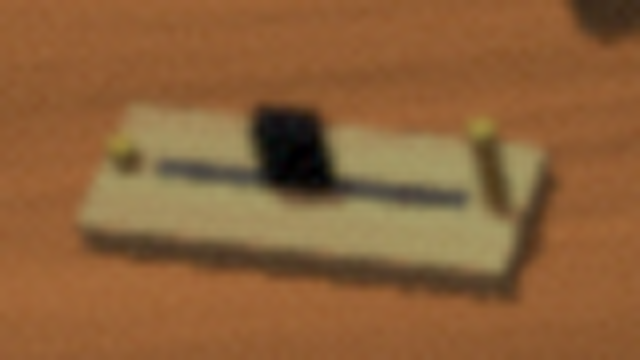

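The tall post is the right one in the scene view, at the marker's world +y end. The gauge is at about (0.469, 0.270) with yaw about 0.055, and the cap triangulates to z = 0.114, so the base underside is at 0.035. Now I'll move above the gauge.

```bash
python3 - <<'E'
from h import *
togo((.469,.2705,.19),.055)
E
```

```text
d [-0.6994 -0.5202  0.0039] rv [-1.300e-03  1.300e-03 -1.383e+00] F [ 0.02  0.2  -0.26] t 0.15 grip 0.0942 pos [ 0.1322 -0.5335  0.1927] rot [-3.141e+00  2.000e-03 -1.328e+00]
```

```bash
python3 -m handwheel '[{"dx":-0.7,"dy":-0.52,"dz":0.004,"rz":-1.383,"claw":-1},{"dx":-0.7,"dy":-0.52,"dz":0.004,"rz":-1.383,"claw":-1},{"dx":-0.7,"dy":-0.52,"dz":0.004,"rz":-1.383,"claw":-1},{"dx":-0.7,"dy":-0.52,"dz":0.004,"rz":-1.383,"claw":-1},{"dx":-0.7,"dy":-0.52,"dz":0.004,"rz":-1.383,"claw":-1}]'; python3 - <<'E'
from h import *
togo((.469,.2705,.19),.055)
E
```

```text
d [-0.6994 -0.5202  0.0039] rv [-1.300e-03  1.300e-03 -1.383e+00] F [ 0.02  0.2  -0.26] t 0.15 grip 0.0942 pos [ 0.1322 -0.5335  0.1927] rot [-3.141e+00  2.000e-03 -1.328e+00]invalid input at $[0]: expected keys rx, ry, rz, dx, dy, dz, claw
```

```bash
python3 -m handwheel '[{"dx":-0.7,"dy":-0.52,"dz":0.004,"rx":0,"ry":0,"rz":-1.383,"claw":-1},{"dx":-0.7,"dy":-0.52,"dz":0.004,"rx":0,"ry":0,"rz":-1.383,"claw":-1},{"dx":-0.7,"dy":-0.52,"dz":0.004,"rx":0,"ry":0,"rz":-1.383,"claw":-1},{"dx":-0.7,"dy":-0.52,"dz":0.004,"rx":0,"ry":0,"rz":-1.383,"claw":-1},{"dx":-0.7,"dy":-0.52,"dz":0.004,"rx":0,"ry":0,"rz":-1.383,"claw":-1}]'; python3 - <<'E'
from h import *
togo((.469,.2705,.19),.055)
E
```

```text
clock: 0.78
ee_pos: [0.2531, -0.2436, 0.1919]
tool_rot: [-3.141, -0.0, -0.385]
force: [0.8, -0.1, -0.3]
grip_width: 0.0938
d [ 0.0069 -0.5576  0.002 ] rv [-1.000e-04 -5.000e-04 -4.403e-01] F [ 0.78 -0.07 -0.25] t 0.775 grip 0.0938 pos [ 0.2531 -0.2436  0.1919] rot [-3.141 -0.    -0.385]
```

```bash
python3 -m handwheel '[{"dx":0.007,"dy":-0.54,"dz":0.002,"rx":0,"ry":0,"rz":-0.44,"claw":-1},{"dx":0.007,"dy":-0.54,"dz":0.002,"rx":0,"ry":0,"rz":-0.44,"claw":-1},{"dx":0.007,"dy":-0.54,"dz":0.002,"rx":0,"ry":0,"rz":-0.44,"claw":-1},{"dx":0.007,"dy":-0.54,"dz":0.002,"rx":0,"ry":0,"rz":-0.44,"claw":-1},{"dx":0.007,"dy":-0.54,"dz":0.002,"rx":0,"ry":0,"rz":-0.44,"claw":-1}]'; python3 - <<'E'
from h import *
togo((.469,.2705,.19),.055)
snap("wrist",1)
E
```

```text
clock: 1.4
ee_pos: [0.3758, 0.0439, 0.191]
tool_rot: [3.141, -0.001, 0.05]
force: [0.4, -0.9, 1.2]
grip_width: 0.0938
d [ 0.1044 -0.2216  0.001 ] rv [ 0.0006 -0.0011 -0.0051] F [ 0.41 -0.95  1.16] t 1.4 grip 0.0938 pos [0.3758 0.0439 0.191 ] rot [ 3.141e+00 -1.000e-03  5.000e-02]
```

View pics/wrist1.png

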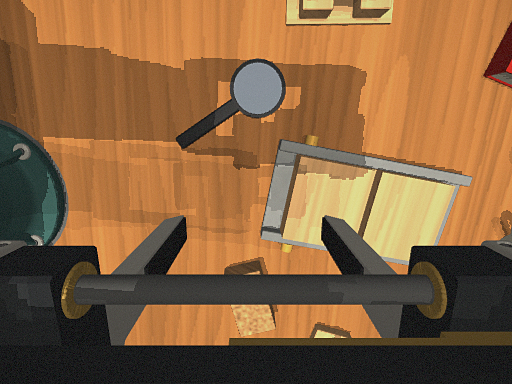

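The wrist view shows the holder's blocks at the top edge (340,10) and the groove as a dark line near (370,213). Continuing.

```bash
python3 -m handwheel '[{"dx":0.104,"dy":-0.222,"dz":0,"rx":0,"ry":0,"rz":-0.005,"claw":-1},{"dx":0.104,"dy":-0.222,"dz":0,"rx":0,"ry":0,"rz":-0.005,"claw":-1},{"dx":0.104,"dy":-0.222,"dz":0,"rx":0,"ry":0,"rz":-0.005,"claw":-1},{"dx":0.104,"dy":-0.222,"dz":0,"rx":0,"ry":0,"rz":-0.005,"claw":-1},{"dx":0.104,"dy":-0.222,"dz":0,"rx":0,"ry":0,"rz":-0.005,"claw":-1}]'; python3 - <<'E'
from h import *
togo((.469,.2705,.19),.055)
snap("wrist",2)
E
```

```text
clock: 2.08
ee_pos: [0.4684, 0.2711, 0.1887]
tool_rot: [3.141, 0.004, 0.059]
force: [-0.3, -0.5, -0.3]
grip_width: 0.0936
d [ 0.0006  0.0007 -0.0013] rv [0.0009 0.0037 0.0039] F [-0.26 -0.52 -0.31] t 2.075 grip 0.0936 pos [0.4684 0.2711 0.1887] rot [3.141 0.004 0.059]
```

View pics/wrist2.png

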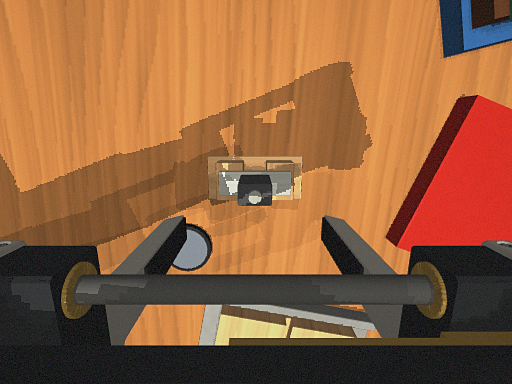

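The wrist view shows the gauge cap at (255,198) and the base spanning columns 217 to 293. I'll check its pose from this view.

```bash
python3 - <<'E'
from h import *
f,K,E=cam("wrist",2)
cv2.imwrite("pics/w2.png",cv2.resize(f[145:220,200:310],None,fx=7,fy=7,interpolation=2))
for P in [(.4688,.2705,.115)]: print(proj(K,E,P))
print(onz(K,E,(255,198),.115),onz(K,E,(217,170.5),.047),onz(K,E,(292.5,170.5),.047))
E
```

```text
[255.22778231 198.42555176]
[0.46854598 0.27092606 0.115     ] [0.42107827 0.28519936 0.047     ] [0.51359721 0.29067877 0.047     ]
```

View pics/w2.png

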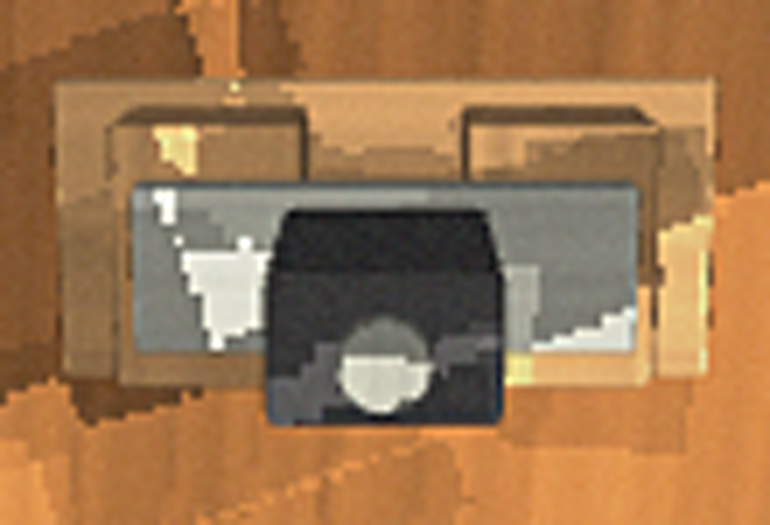

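All views agree. Descend straight down and grip.

```bash
python3 -m handwheel '[{"dx":0,"dy":0,"dz":0.06,"rx":0,"ry":0,"rz":0,"claw":-1},{"dx":0,"dy":0,"dz":0.095,"rx":0,"ry":0,"rz":0,"claw":-1},{"dx":0,"dy":0,"dz":0.113,"rx":0,"ry":0,"rz":0,"claw":-1},{"dx":0,"dy":0,"dz":0.113,"rx":0,"ry":0,"rz":0,"claw":-1},{"dx":0,"dy":0,"dz":0.113,"rx":0,"ry":0,"rz":0,"claw":1}]'; python3 -m handwheel '[{"dx":0,"dy":0,"dz":0,"rx":0,"ry":0,"rz":0,"claw":1},{"dx":0,"dy":0,"dz":0,"rx":0,"ry":0,"rz":0,"claw":1},{"dx":0,"dy":0,"dz":0,"rx":0,"ry":0,"rz":0,"claw":1},{"dx":0,"dy":0,"dz":0,"rx":0,"ry":0,"rz":0,"claw":1}]'; python3 - <<'E'
from h import *
togo((.5,.08,.125),-.135)
snap("wrist",3)
E
```

```text
clock: 2.75
ee_pos: [0.4697, 0.2688, 0.0802]
tool_rot: [-3.14, -0.004, 0.054]
force: [0.5, -0.5, -0.3]
grip_width: 0.0871
clock: 3.25
ee_pos: [0.4684, 0.2688, 0.078]
tool_rot: [3.142, -0.0, 0.055]
force: [-0.3, 0.3, 0.3]
grip_width: 0.0473
d [ 0.0212  0.1902 -0.047 ] rv [ 0.000e+00 -1.000e-04  1.897e-01] F [-0.29  0.26  0.27] t 3.25 grip 0.0473 pos [0.4684 0.2688 0.078 ] rot [ 3.142 -0.     0.055]
```

View pics/wrist3.png

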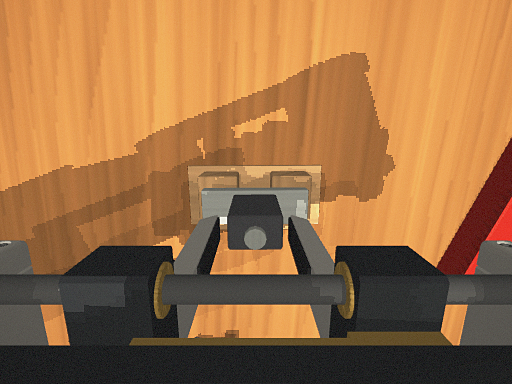

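The fingers are still closing on the block, with the cap at (255,238). I'll finish closing, then lift.

```bash
python3 -m handwheel '[{"dx":0,"dy":0,"dz":0,"rx":0,"ry":0,"rz":0,"claw":1},{"dx":0,"dy":0,"dz":0,"rx":0,"ry":0,"rz":0,"claw":1},{"dx":0,"dy":0,"dz":0,"rx":0,"ry":0,"rz":0,"claw":1}]'; python3 - <<'E'
from h import *
togo((.515,.012,.15),-.135)
E
python3 -m handwheel '[{"dx":0,"dy":0,"dz":-0.04,"rx":0,"ry":0,"rz":0,"claw":1},{"dx":0,"dy":0,"dz":-0.09,"rx":0,"ry":0,"rz":0,"claw":1},{"dx":0,"dy":0,"dz":-0.09,"rx":0,"ry":0,"rz":0,"claw":1}]'; python3 - <<'E'
from h import *
togo((.515,.012,.15),-.135)
snap("wrist",4);snap("scene",4);snap("top",4)
E
```

```text
clock: 3.68
ee_pos: [0.4685, 0.2687, 0.0779]
tool_rot: [3.141, -0.0, 0.054]
force: [1.1, 0.0, 0.2]
grip_width: 0.0359
d [ 0.0325  0.2588 -0.0721] rv [ 1.000e-04 -2.000e-04  1.894e-01] F [1.08 0.   0.22] t 3.675 grip 0.0359 pos [0.4685 0.2687 0.0779] rot [ 3.141 -0.     0.054]
clock: 4.05
ee_pos: [0.4707, 0.2698, 0.1725]
tool_rot: [-3.138, -0.008, 0.055]
force: [0.2, 0.2, -3.3]
grip_width: 0.0357
d [0.03   0.2599 0.0219] rv [-0.004  -0.008   0.1896] F [ 0.16  0.2  -3.28] t 4.05 grip 0.0357 pos [0.4707 0.2698 0.1725] rot [-3.138 -0.008  0.055]
```

View pics/wrist4.png

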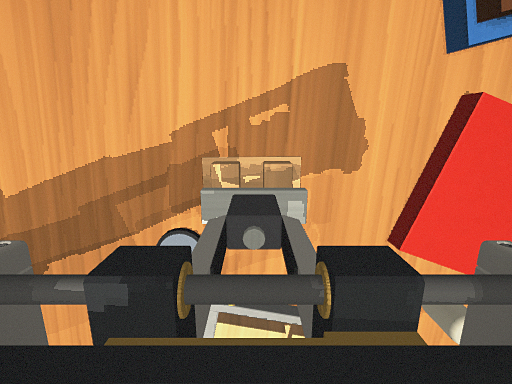

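View pics/scene4.png

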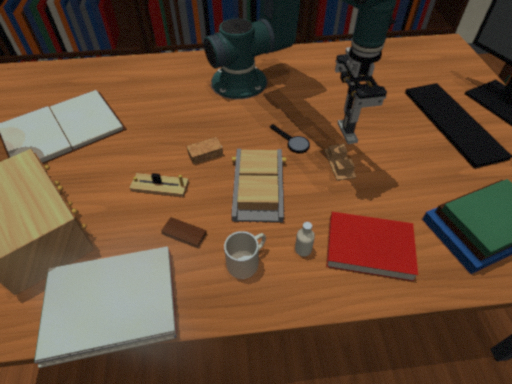

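The gauge is lifted clear: weight reads about -3 N and the fingers are 36 mm apart. Next I'll measure the groove line from the earlier wrist view and the top view.

```bash
python3 - <<'E'
from h import *
f,K,E=cam("wrist",1)
cv2.imwrite("pics/w1.png",cv2.resize(f[130:270,250:480],None,fx=3.4,fy=3.4,interpolation=2))
# sample across-board brightness profile along cradle x at several y offsets, top plane z .045
ex=np.array([np.cos(-.136),np.sin(-.136),0]);ey=np.array([-ex[1],ex[0],0]);c=np.array([.5277,.0114,.045])
for n,i in (("wrist",1),("top",0),("scene",0)):
    f,K,E=cam(n,i);g=cv2.cvtColor(f,6).astype(np.float32)
    for yo in (-.03,-.015,0,.015,.03):
        xs=np.arange(-.02,.0201,.002);px=np.array([proj(K,E,c+ex*x+ey*yo) for x in xs],np.float32)
        v=cv2.remap(g,px[:,:1],px[:,1:],1).ravel();print(n,yo,v.astype(int), px[10].round())
E
```

```text
wrist -0.03 [ 89  89  91  89  84  96  81  79  81  74 195 205 202 204 201 198 199 201
 193 202 209] [364. 235.]
wrist -0.015 [212 208 203 197 197 183  77  82  79  80 219 206 203 204 201 199 202 204
 193 193 201] [367. 224.]
wrist 0 [210 207 203 198 195 200  78  81  81  58 208 206 205 205 204 200 202 204
 196 195 192] [370. 214.]
wrist 0.015 [210 207 205 197 194 199  84  79  81  75 192 210 206 207 205 200 204 204
 197 197 198] [374. 203.]
wrist 0.03 [210 208 205 198 193 192  85  82  83  73 215 210 205 208 206 202 202 205
 197 195 196] [377. 191.]
top -0.03 [159 157 154 149 146 144 146 145 135 111 111 127 147 148 148 148 147 149
 147 148 152] [261. 211.]
top -0.015 [159 156 153 147 145 140 138 138 137 116 113 128 152 152 150 148 147 147
 146 145 145] [255. 210.]
top 0 [158 155 151 146 143 139 139 141 134 115 115 133 150 152 151 149 146 148
 146 145 146] [249. 210.]
top 0.015 [158 156 151 146 143 141 141 141 134 117 116 131 148 152 152 150 149 151
 149 146 143] [243. 209.]
top 0.03 [157 156 151 147 143 144 147 146 134 120 118 133 151 155 155 151 145 147
 148 146 143] [237. 208.]
scene -0.03 [149 145 142 135 129 110  93  85  81  95 111 126 137 139 140 140 140 140
 141 143 145] [247. 175.]
scene -0.015 [148 145 142 135 126 107  89  80  77  89 105 123 135 139 141 140 140 139
 139 140 142] [253. 175.]
scene 0 [148 145 141 135 126 111  95  82  79  92 106 124 135 141 142 140 140 140
 139 139 140] [258. 175.]
scene 0.015 [145 143 139 133 124 110  95  82  81  93 110 129 137 141 142 143 142 142
 140 139 138] [263. 175.]
scene 0.03 [147 145 141 134 122 107  91  76  78  88 108 129 138 143 143 142 141 140
 139 138 139] [268. 175.]
```

View pics/w1.png

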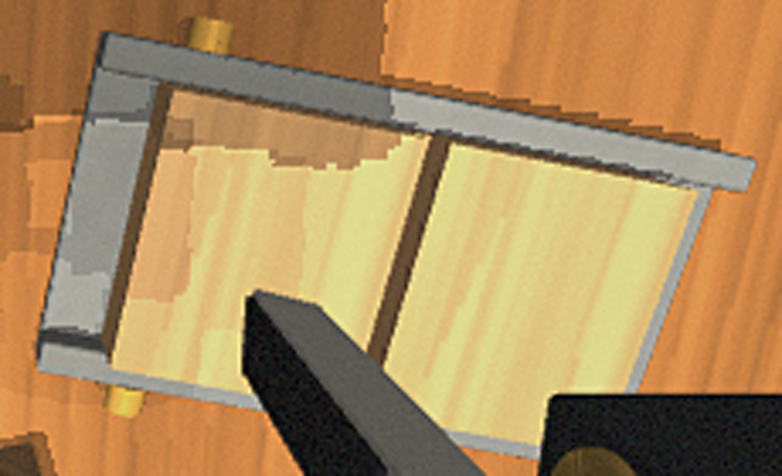

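The groove shows as a dark band in the wrist view from about -9 to -1 mm along the cradle's x from its middle, so its centre is near -5 mm and the yaw is about -0.136. I'll go hover over it.

```bash
python3 -m handwheel '[{"dx":0.038,"dy":0.259,"dz":0.022,"rx":0,"ry":0,"rz":0.19,"claw":1},{"dx":0.038,"dy":0.259,"dz":0.022,"rx":0,"ry":0,"rz":0.19,"claw":1},{"dx":0.038,"dy":0.259,"dz":0.022,"rx":0,"ry":0,"rz":0.19,"claw":1},{"dx":0.038,"dy":0.259,"dz":0.022,"rx":0,"ry":0,"rz":0.19,"claw":1},{"dx":0.038,"dy":0.259,"dz":0.022,"rx":0,"ry":0,"rz":0.19,"claw":1}]'; python3 -m handwheel '[{"dx":0,"dy":0,"dz":0,"rx":0,"ry":0,"rz":0,"claw":1},{"dx":0,"dy":0,"dz":0,"rx":0,"ry":0,"rz":0,"claw":1}]';python3 - <<'E'
from h import *
togo((.5227,.0121,.15),-.136)
snap("wrist",5);snap("scene",5);snap("top",5)
E
```

```text
clock: 4.82
ee_pos: [0.5187, 0.0087, 0.1422]
tool_rot: [3.14, 0.006, -0.141]
force: [0.6, 0.3, -2.5]
grip_width: 0.036
clock: 5.08
ee_pos: [0.5198, 0.0136, 0.1451]
tool_rot: [-3.141, 0.002, -0.134]
force: [0.2, -0.6, -1.9]
grip_width: 0.0353
d [ 0.0031  0.0011 -0.0049] rv [-0.0007  0.0019  0.0022] F [ 0.18 -0.57 -1.94] t 5.075 grip 0.0353 pos [0.5198 0.0136 0.1451] rot [-3.141e+00  2.000e-03 -1.340e-01]
```

View pics/wrist5.png

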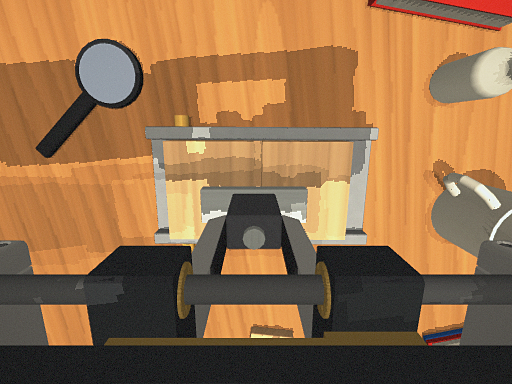

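View pics/scene5.png

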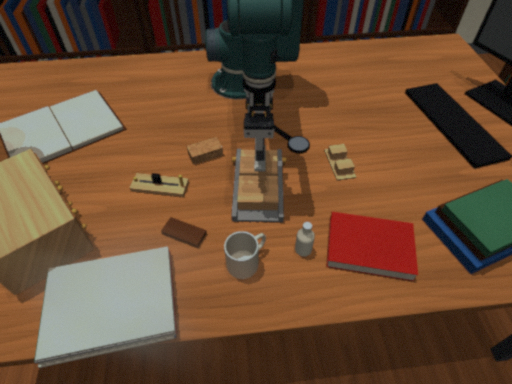

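```bash
python3 - <<'E'
from h import *
f,K,E=cam("wrist",5)
cv2.imwrite("pics/w5.png",cv2.resize(f[115:265,140:390],None,fx=3.2,fy=3.2,interpolation=2))
g=cv2.cvtColor(f,6)
for r in (143,150,158,175,182): print(r,g[r,248:276])
for r in (143,150,182): 
  for u in (258,266): print(r,u,onz(K,E,(u,r),.045).round(4))
E
```

```text
143 [175 169 162 158 160 160 173 173 171 171 174 175 145 140 122 181 182 179
 183 184 181 181 179 175 174 173 175 175]
150 [173 167 158 155 157 161 155 172 171 170 174 174 179 121 150 180 179 175
 181 179 180 179 176 174 172 173 173 172]
158 [136 131 129 125 125 153 121 174 177 172 170 178 182 122 149 178 175 177
 181 177 179 177 177 169 167 172 172 173]
175 [124 114 114 110 114 122 123 121 125 122 127 123 126  95 127 128 121 130
 128 129 128 127 125 120 122 125 124 123]
182 [122 120 115 114 113 118 124 128 123 120 128 125 127 102 124 125 127 127
 126 131 129 124 125 122 120 123 127 126]
143 258 [0.5301 0.0652 0.045 ]
143 266 [0.5384 0.064  0.045 ]
150 258 [0.5291 0.0579 0.045 ]
150 266 [0.5375 0.0568 0.045 ]
182 258 [0.5247 0.0238 0.045 ]
182 266 [0.5333 0.0227 0.045 ]
```

View pics/w5.png

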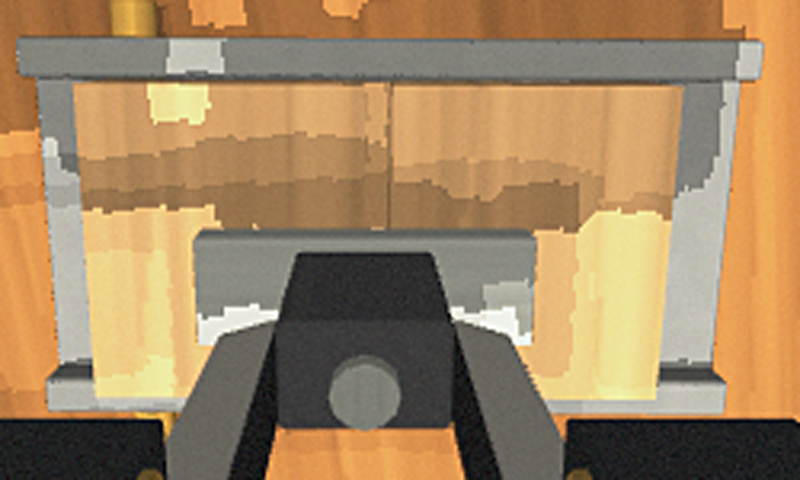

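The groove's +x wall shows at column 262 and its -x edge near 254. That puts its centre about 3.4 mm towards tool +x, and the yaw agrees to within 4 mrad. I'll shift and lower to just above the board.

```bash
python3 -m handwheel '[{"dx":0.003,"dy":0.001,"dz":0.012,"rx":0,"ry":0,"rz":0,"claw":1},{"dx":0.003,"dy":0.001,"dz":0.025,"rx":0,"ry":0,"rz":0,"claw":1},{"dx":0.003,"dy":0.001,"dz":0.025,"rx":0,"ry":0,"rz":0,"claw":1},{"dx":0.003,"dy":0.001,"dz":0.025,"rx":0,"ry":0,"rz":0,"claw":1}]';python3 - <<'E'
from h import *
togo((.5230,.0121,.112),-.134)
snap("wrist",6);f=snap("scene",6)
f2=snap("top",6)
cv2.imwrite("pics/s6.png",cv2.resize(f[120:220,215:315],None,fx=6,fy=6,interpolation=2))
E
```

```text
clock: 5.72
ee_pos: [0.5231, 0.0108, 0.1207]
tool_rot: [3.142, 0.0, -0.136]
force: [0.5, 0.1, -2.4]
grip_width: 0.0354
d [-0.0003 -0.0013  0.0087] rv [ 0.0001  0.0005 -0.0015] F [ 0.55  0.11 -2.36] t 5.725 grip 0.0354 pos [0.5231 0.0108 0.1207] rot [ 3.142  0.    -0.136]
```

View pics/s6.png

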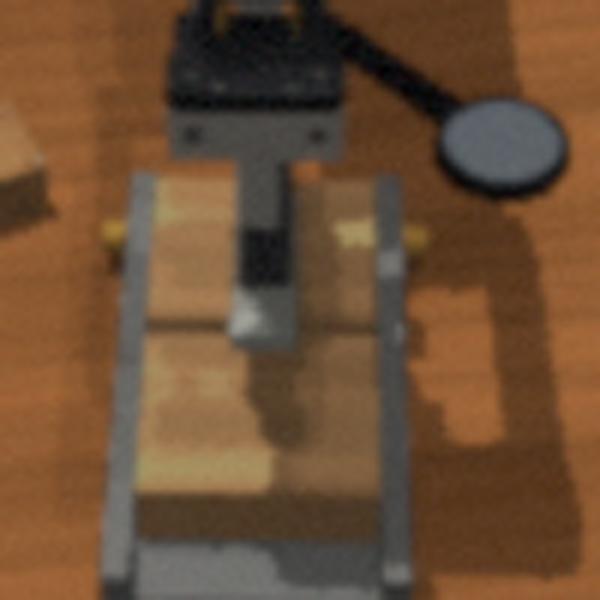

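View pics/wrist6.png

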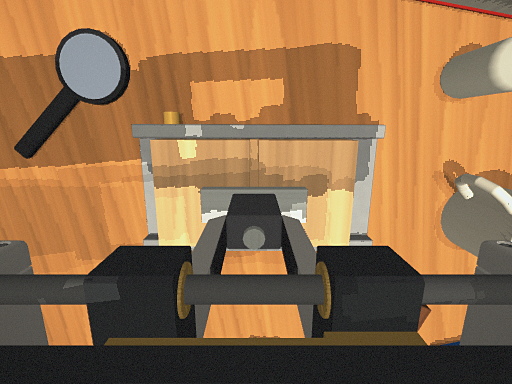

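The gauge now hovers over the groove, which shows at about column 258 in the wrist view. I'll recheck its edges there.

```bash
python3 - <<'E'
from h import *
f,K,E=cam("wrist",6);d=np.load("pics/wrist6.npz")
g=cv2.cvtColor(f,6);r=R.from_euler("xyz",d["rot"])
for q in (142,150,158,165,172,182): print(q,g[q,240:272])
for q in (150,175):
  for u in (249,257.5,259.5): print(q,u,r.inv().apply(onz(K,E,(u,q),.045)-d["pos"]).round(4))
cv2.imwrite("pics/w6.png",cv2.resize(f[125:200,200:320],None,fx=6,fy=6,interpolation=0))
E
```

```text
142 [176 175 177 174 171 163 161 161 160 139 150 172 170 171 171 172 178 141
 113 180 177 178 179 180 186 182 182 179 172 173 174 168]
150 [175 175 176 172 169 161 158 159 161 139 155 148 172 174 172 168 171 179
 111 179 174 179 178 184 182 177 181 177 172 173 174 170]
158 [179 176 137 138 134 129 124 124 166 138 117 141 134 171 177 173 183 146
  98 181 178 175 180 179 182 179 179 178 173 170 171 174]
165 [146 142 140 138 137 133 130 130 134 119 120 122 146 139 143 143 144 145
 122 141 145 148 146 146 144 178 179 174 172 168 173 172]
172 [146 149 143 120 115 115 115 113 116 103 125 124 125 122 127 124 124 123
 114 127 122 125 129 126 130 126 161 156 154 152 157 151]
182 [129 128 129 121 119 115 113 114 120 105 122 126 124 120 126 125 126 121
 111 125 127 124 126 126 126 128 125 127 123 123 120 122]
150 249 [-0.0055 -0.0471  0.0757]
150 257.5 [ 0.0027 -0.0471  0.0757]
150 259.5 [ 0.0046 -0.0471  0.0757]
175 249 [-0.0056 -0.0226  0.0757]
175 257.5 [ 0.0028 -0.0226  0.0757]
175 259.5 [ 0.0047 -0.0226  0.0757]
```

View pics/w6.png

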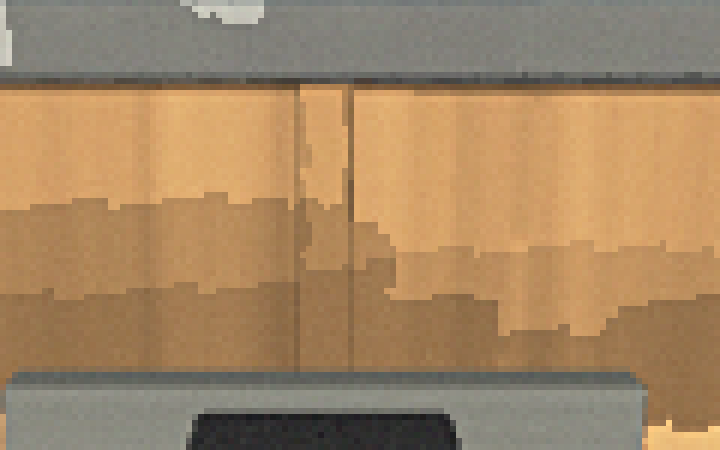

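Both edge lines sit at columns 249 and 258, so the groove centre is at 253.9. The gauge centre is at column 254.3, which is within 0.5 mm. Descending slowly while watching the force.

```bash
python3 -m handwheel '[{"dx":0,"dy":0,"dz":0.006,"rx":0,"ry":0,"rz":0,"claw":1},{"dx":0,"dy":0,"dz":0.011,"rx":0,"ry":0,"rz":0,"claw":1},{"dx":0,"dy":0,"dz":0.016,"rx":0,"ry":0,"rz":0,"claw":1},{"dx":0,"dy":0,"dz":0.016,"rx":0,"ry":0,"rz":0,"claw":1},{"dx":0,"dy":0,"dz":0.016,"rx":0,"ry":0,"rz":0,"claw":1}]';python3 - <<'E'
from h import *
togo((.5230,.0108,.088),-.134)
f=snap("wrist",7)
cv2.imwrite("pics/w7.png",cv2.resize(f[115:265,140:390],None,fx=3.2,fy=3.2,interpolation=2))
f=snap("scene",7)
cv2.imwrite("pics/s7.png",cv2.resize(f[120:220,215:315],None,fx=6,fy=6,interpolation=2))
E
```

```text
clock: 6.5
ee_pos: [0.5233, 0.0107, 0.105]
tool_rot: [3.142, -0.0, -0.136]
force: [-0.1, -0.2, -2.8]
grip_width: 0.0354
d [-0.0003 -0.      0.017 ] rv [ 0.0001 -0.0001 -0.0015] F [-0.14 -0.19 -2.85] t 6.5 grip 0.0354 pos [0.5233 0.0107 0.105 ] rot [ 3.142 -0.    -0.136]
```

View pics/w7.png

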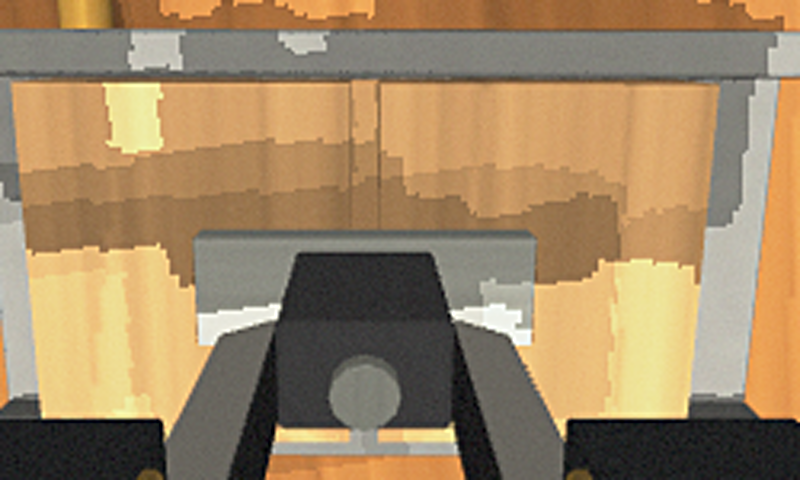

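View pics/s7.png

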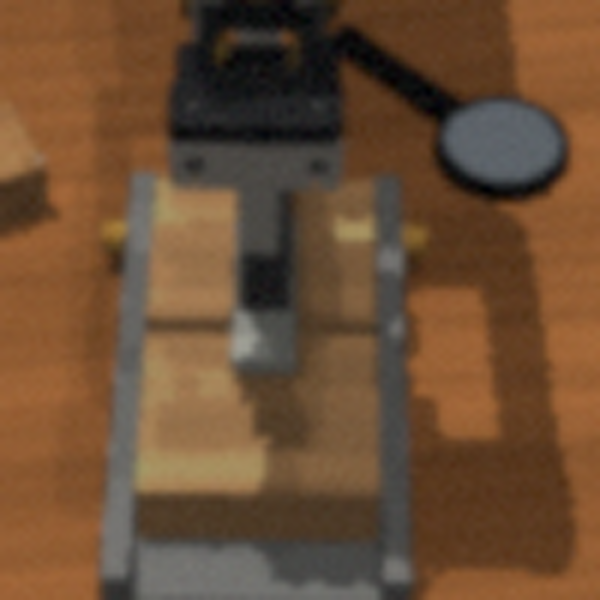

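There is no contact force at a tip height of about 0.038, below the board top, so the probe is in the groove. Continuing in small steps.

```bash
python3 -m handwheel '[{"dx":0,"dy":0,"dz":0.004,"rx":0,"ry":0,"rz":0,"claw":1},{"dx":0,"dy":0,"dz":0.004,"rx":0,"ry":0,"rz":0,"claw":1}]';python3 -m handwheel '[{"dx":0,"dy":0,"dz":0.004,"rx":0,"ry":0,"rz":0,"claw":1},{"dx":0,"dy":0,"dz":0.004,"rx":0,"ry":0,"rz":0,"claw":1}]';python3 -m handwheel '[{"dx":0,"dy":0,"dz":0.004,"rx":0,"ry":0,"rz":0,"claw":1},{"dx":0,"dy":0,"dz":0.004,"rx":0,"ry":0,"rz":0,"claw":1}]'
python3 - <<'E'
from h import *
togo((.5230,.0108,.088),-.134)
f=snap("wrist",8)
cv2.imwrite("pics/w8.png",cv2.resize(f[115:265,140:390],None,fx=3.2,fy=3.2,interpolation=2))
E
```

```text
clock: 6.85
ee_pos: [0.5229, 0.0108, 0.1005]
tool_rot: [3.141, 0.001, -0.135]
force: [-1.4, -0.0, -2.4]
grip_width: 0.0357
clock: 7.1
ee_pos: [0.5229, 0.0108, 0.0964]
tool_rot: [3.141, 0.001, -0.135]
force: [0.3, 0.1, -3.2]
grip_width: 0.0355
clock: 7.35
ee_pos: [0.5236, 0.0107, 0.093]
tool_rot: [3.142, -0.001, -0.136]
force: [0.5, -0.0, -1.8]
grip_width: 0.0353
d [-0.0006 -0.      0.005 ] rv [ 0.     -0.0007 -0.0016] F [ 0.51 -0.02 -1.78] t 7.35 grip 0.0353 pos [0.5236 0.0107 0.093 ] rot [ 3.142e+00 -1.000e-03 -1.360e-01]
```

View pics/w8.png

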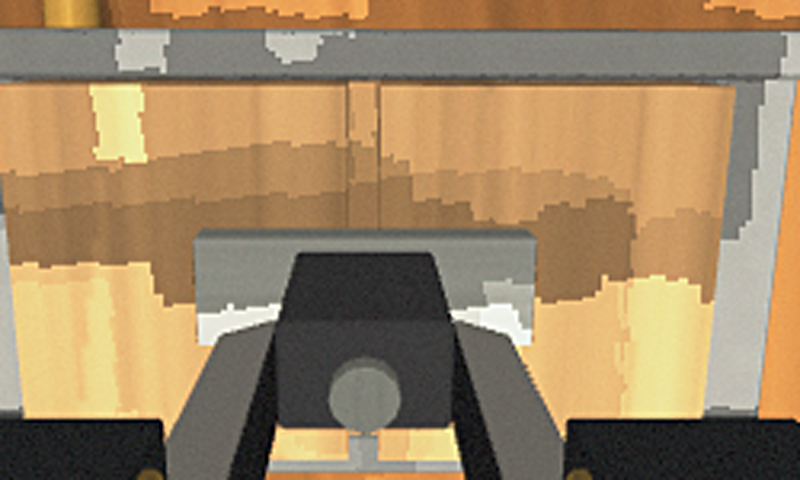

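```bash
python3 -m handwheel '[{"dx":0,"dy":0,"dz":0.002,"rx":0,"ry":0,"rz":0,"claw":1},{"dx":0,"dy":0,"dz":0.002,"rx":0,"ry":0,"rz":0,"claw":1}]';python3 -m handwheel '[{"dx":0,"dy":0,"dz":0.002,"rx":0,"ry":0,"rz":0,"claw":1},{"dx":0,"dy":0,"dz":0.002,"rx":0,"ry":0,"rz":0,"claw":1}]'
python3 - <<'E'
from h import *
togo((.5230,.0108,.088),-.134)
f=snap("wrist",9)
cv2.imwrite("pics/w9.png",cv2.resize(f[115:265,140:390],None,fx=3.2,fy=3.2,interpolation=2))
E
```

```text
clock: 7.65
ee_pos: [0.5236, 0.0107, 0.0913]
tool_rot: [3.142, -0.001, -0.136]
force: [1.0, 0.1, -0.2]
grip_width: 0.0358
clock: 7.9
ee_pos: [0.5235, 0.0107, 0.089]
tool_rot: [3.142, -0.001, -0.136]
force: [1.1, -0.9, -0.0]
grip_width: 0.0358
d [-0.0005 -0.      0.001 ] rv [ 0.     -0.0007 -0.0016] F [ 1.09 -0.89 -0.02] t 7.9 grip 0.0358 pos [0.5235 0.0107 0.089 ] rot [ 3.142e+00 -1.000e-03 -1.360e-01]
```

View pics/w9.png

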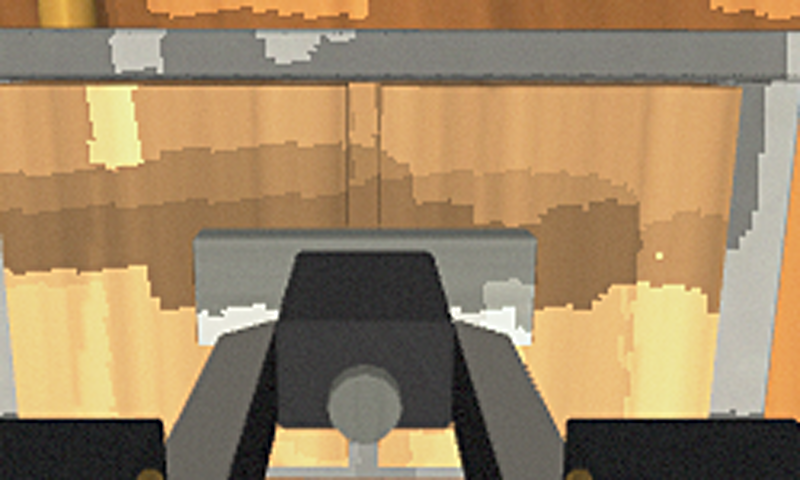

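The probe touched the groove floor at TCP z of about 0.092 and the cap is starting to rise, so the groove is deep. Pressing the last few mm gently.

```bash
for i in 1; do python3 -m handwheel '[{"dx":0,"dy":0,"dz":0.001,"rx":0,"ry":0,"rz":0,"claw":1},{"dx":0,"dy":0,"dz":0.001,"rx":0,"ry":0,"rz":0,"claw":1}]';python3 -m handwheel '[{"dx":0,"dy":0,"dz":0.001,"rx":0,"ry":0,"rz":0,"claw":1},{"dx":0,"dy":0,"dz":0.001,"rx":0,"ry":0,"rz":0,"claw":1}]'; done
```

```text
clock: 8.2
ee_pos: [0.5235, 0.0107, 0.0881]
tool_rot: [3.142, -0.001, -0.135]
force: [0.9, -0.2, -0.1]
grip_width: 0.0358
clock: 8.45
ee_pos: [0.5236, 0.0108, 0.0881]
tool_rot: [-3.141, -0.001, -0.135]
force: [-0.2, 1.3, 5.6]
grip_width: 0.0357
```

```bash
python3 -m handwheel '[{"dx":0,"dy":0,"dz":0.0005,"rx":0,"ry":0,"rz":0,"claw":1},{"dx":0,"dy":0,"dz":0.0005,"rx":0,"ry":0,"rz":0,"claw":1}]'
python3 - <<'E'
from h import *
togo((.5230,.0108,.088),-.134)
f=snap("wrist",10)
cv2.imwrite("pics/w10.png",cv2.resize(f[115:265,140:390],None,fx=3.2,fy=3.2,interpolation=2))
f=snap("scene",10)
cv2.imwrite("pics/s10.png",cv2.resize(f[120:220,215:315],None,fx=6,fy=6,interpolation=2))
E
```

```text
clock: 8.7
ee_pos: [0.5236, 0.0108, 0.088]
tool_rot: [-3.141, -0.001, -0.135]
force: [-1.4, 0.9, 7.6]
grip_width: 0.0354
d [-0.0006  0.0001  0.    ] rv [-0.0001 -0.0013 -0.0014] F [-1.44  0.92  7.56] t 8.7 grip 0.0354 pos [0.5236 0.0108 0.088 ] rot [-3.141e+00 -1.000e-03 -1.350e-01]
```

View pics/w10.png

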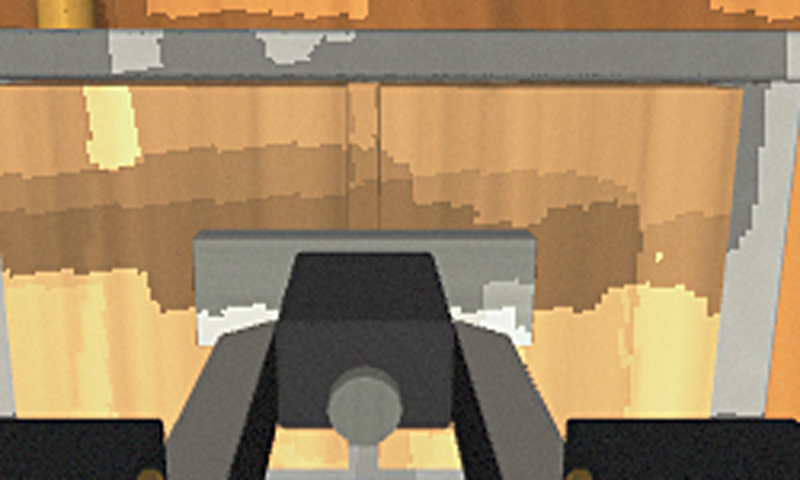

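View pics/s10.png

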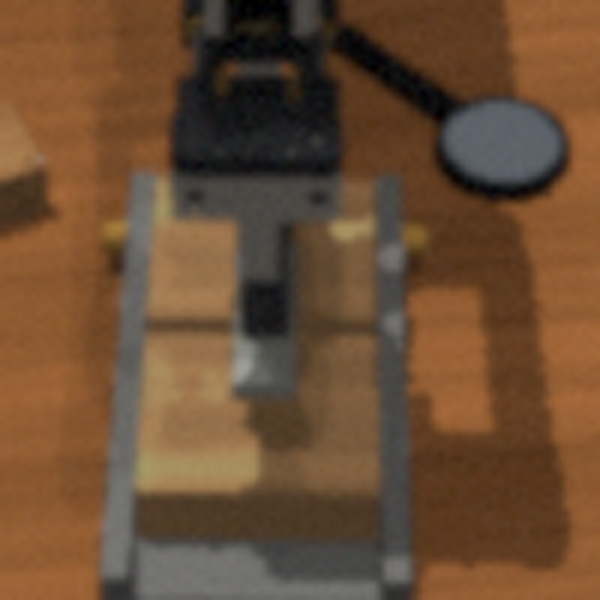

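The cap has risen from crop row about 396 to 408. I'll convert that to a depth.

```bash
python3 - <<'E'
from h import *
for i in (7,8,9,10):
    f,K,E=cam("wrist",i);d=np.load(f"pics/wrist{i}.npz");g=cv2.cvtColor(f,6)
    m=(g[215:256,238:272]>70).astype(np.uint8)
    n,l,st,ce=cv2.connectedComponentsWithStats(m)
    col=g[222:262,254]; print(i,d["pos"][2],col.tolist(), "cap w", [int((g[r,238:272]>75).sum()) for r in range(230,256,2)])
f,K,E=cam("wrist",10);d=np.load("pics/wrist10.npz");r=R.from_euler("xyz",d["rot"])
for h in (80,84,86,88,92): print(h,[proj(K,E,d["pos"]+r.apply([0,y,.043-h/1000])).round(2).tolist() for y in (-.006,0,.006)])
E
```

```text
7 0.1050249374101748 [65, 63, 55, 66, 99, 87, 99, 140, 128, 128, 132, 128, 127, 124, 126, 125, 127, 131, 125, 131, 128, 126, 130, 124, 128, 129, 122, 132, 159, 153, 157, 155, 152, 158, 155, 141, 149, 153, 168, 166] cap w [18, 20, 20, 22, 22, 22, 22, 20, 16, 11, 34, 34, 34]
8 0.09304920037038064 [65, 59, 61, 60, 75, 92, 94, 99, 140, 127, 128, 129, 130, 128, 130, 131, 125, 126, 127, 128, 125, 126, 125, 127, 126, 131, 124, 126, 133, 131, 153, 159, 159, 160, 154, 154, 157, 154, 154, 155] cap w [17, 20, 20, 22, 22, 23, 22, 20, 18, 14, 34, 34, 34]
9 0.0890059299542126 [62, 59, 59, 61, 60, 54, 61, 95, 87, 99, 134, 133, 125, 127, 129, 127, 131, 125, 127, 124, 129, 129, 123, 128, 126, 131, 125, 128, 123, 126, 126, 130, 159, 160, 159, 157, 157, 155, 156, 155] cap w [12, 16, 20, 22, 22, 22, 24, 22, 22, 20, 34, 34, 34]
10 0.08800955277367566 [58, 58, 63, 60, 62, 56, 59, 88, 96, 91, 103, 141, 127, 128, 124, 127, 128, 130, 125, 130, 126, 126, 123, 130, 127, 128, 127, 127, 127, 130, 130, 124, 139, 165, 160, 157, 153, 154, 157, 156] cap w [9, 16, 19, 21, 22, 22, 24, 24, 22, 20, 34, 34, 34]
80 [[255.58, 234.26], [255.57, 243.52], [255.55, 252.61]]
84 [[255.64, 236.86], [255.62, 246.31], [255.6, 255.6]]
86 [[255.66, 238.21], [255.65, 247.76], [255.63, 257.15]]
88 [[255.69, 239.59], [255.68, 249.25], [255.66, 258.73]]
92 [[255.75, 242.45], [255.73, 252.33], [255.72, 262.02]]
```

The cap rise is about 6 mm, so the depth is about 18 mm, well over 12. That means the tall post. Release the gauge and retreat upwards.

```bash
python3 -m handwheel '[{"dx":0,"dy":0,"dz":0,"rx":0,"ry":0,"rz":0,"claw":-1},{"dx":0,"dy":0,"dz":0,"rx":0,"ry":0,"rz":0,"claw":-1},{"dx":0,"dy":0,"dz":0,"rx":0,"ry":0,"rz":0,"claw":-1},{"dx":0,"dy":0,"dz":0,"rx":0,"ry":0,"rz":0,"claw":-1}]'
python3 - <<'E'
from h import *
togo((.5230,.0108,.088),-.134)
f=snap("wrist",11)
cv2.imwrite("pics/w11.png",cv2.resize(f[115:265,140:390],None,fx=3.2,fy=3.2,interpolation=2))
E
```

```text
clock: 9.3
ee_pos: [0.523, 0.0107, 0.086]
tool_rot: [3.141, 0.001, -0.135]
force: [0.1, 0.4, 0.1]
grip_width: 0.0721
d [-0.     -0.0001 -0.002 ] rv [ 0.0001  0.0008 -0.0015] F [0.09 0.4  0.11] t 9.3 grip 0.0721 pos [0.523  0.0107 0.086 ] rot [ 3.141e+00  1.000e-03 -1.350e-01]
```

View pics/w11.png

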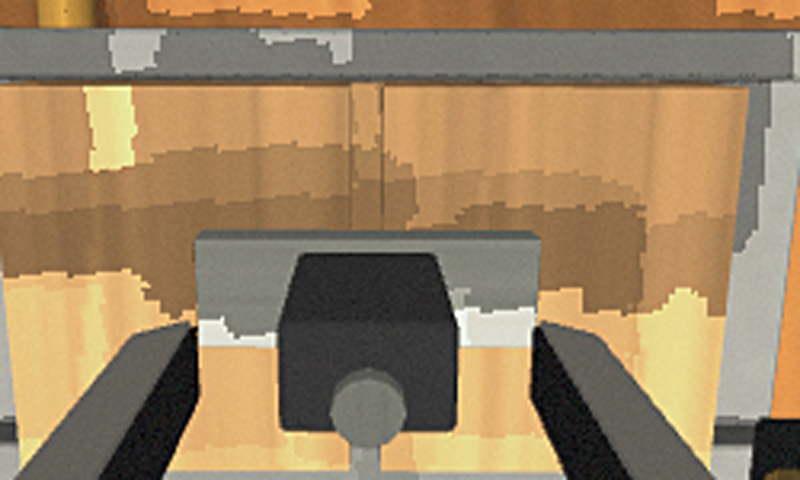

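The gauge stands by itself with its cap at the same place, so I'll retreat up and go to the marker.

```bash
python3 -m handwheel '[{"dx":0,"dy":0,"dz":-0.03,"rx":0,"ry":0,"rz":0,"claw":-1},{"dx":0,"dy":0,"dz":-0.08,"rx":0,"ry":0,"rz":0,"claw":-1},{"dx":0,"dy":0,"dz":-0.115,"rx":0,"ry":0,"rz":0,"claw":-1},{"dx":0,"dy":0,"dz":-0.115,"rx":0,"ry":0,"rz":0,"claw":-1}]'
python3 - <<'E'
from h import *
f=snap("wrist",12)
togo((.4945,-.2759,.16),-.258)
E
```

```text
clock: 9.85
ee_pos: [0.5252, 0.0106, 0.2053]
tool_rot: [-3.141, -0.008, -0.135]
force: [0.2, -0.0, -0.0]
grip_width: 0.094
d [0.0094 0.2879 0.0426] rv [-0.0002 -0.003   0.1225] F [-0.53  0.1  -0.11] t 9.9 grip 0.0938 pos [0.524  0.0107 0.2026] rot [-3.142e+00 -3.000e-03 -1.350e-01]
```

View pics/wrist12.png

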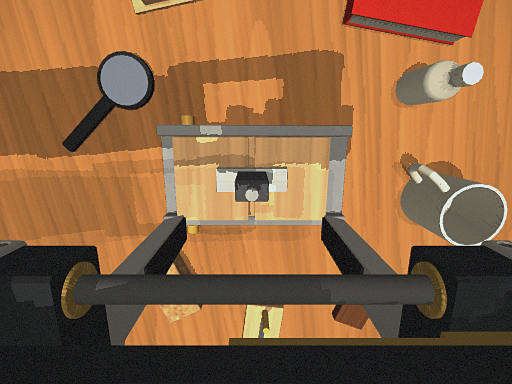

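The gauge stands across the groove with its cap at (252,195), undisturbed. Moving to the marker.

```bash
python3 -m handwheel '[{"dx":0.009,"dy":0.288,"dz":0.042,"rx":0,"ry":0,"rz":0.1225,"claw":-1},{"dx":0.009,"dy":0.288,"dz":0.042,"rx":0,"ry":0,"rz":0.1225,"claw":-1},{"dx":0.009,"dy":0.288,"dz":0.042,"rx":0,"ry":0,"rz":0.1225,"claw":-1},{"dx":0.009,"dy":0.288,"dz":0.042,"rx":0,"ry":0,"rz":0.1225,"claw":-1},{"dx":0.009,"dy":0.288,"dz":0.042,"rx":0,"ry":0,"rz":0.1225,"claw":-1}]'
python3 -m handwheel '[{"dx":0,"dy":0,"dz":0,"rx":0,"ry":0,"rz":0,"claw":-1},{"dx":0,"dy":0,"dz":0,"rx":0,"ry":0,"rz":0,"claw":-1}]'
python3 - <<'E'
from h import *
f=snap("wrist",13)
togo((.4945,-.2759,.034),-.258)
cv2.imwrite("pics/w13.png",cv2.resize(f[100:230,160:350],None,fx=4,fy=4,interpolation=2))
E
```

```text
clock: 10.52
ee_pos: [0.4912, -0.2776, 0.1559]
tool_rot: [-3.14, 0.005, -0.26]
force: [0.3, -0.2, 0.5]
grip_width: 0.0942
clock: 10.78
ee_pos: [0.4927, -0.2748, 0.1577]
tool_rot: [-3.14, 0.003, -0.258]
force: [0.2, -0.0, 0.1]
grip_width: 0.0937
d [0.002  0.0011 0.1244] rv [-0.0011  0.0017  0.0009] F [ 0.21  0.27 -0.3 ] t 10.825 grip 0.0939 pos [ 0.4931 -0.2745  0.1584] rot [-3.14e+00  2.00e-03 -2.57e-01]
```

View pics/w13.png

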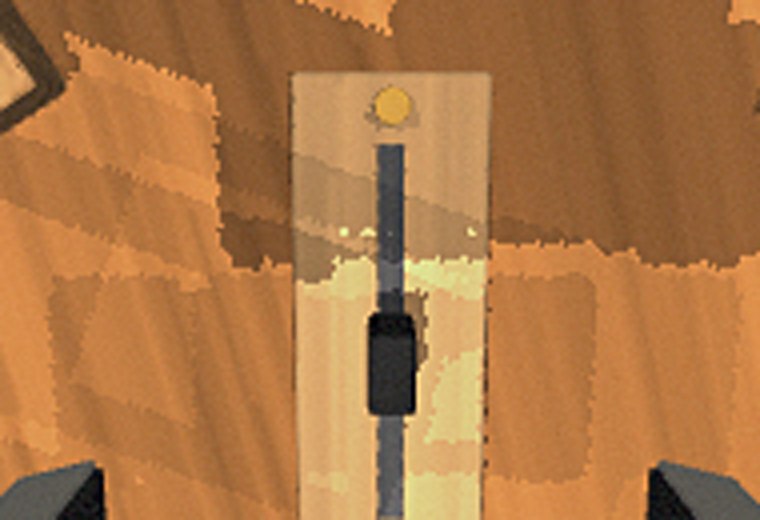

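The tab top is at (258,194), and the tall post is at (258,126) above it (+y side). Converting to a position.

```bash
python3 - <<'E'
from h import *
f,K,E=cam("wrist",13)
P=onz(K,E,(258,194),.051);Q=onz(K,E,(258,126.5),.042);print(P,Q,Q-P)
togo((P[0],P[1],.034),-.258)
E
```

```text
[ 0.49493096 -0.27986748  0.051     ] [ 0.51356291 -0.2086947   0.042     ] [ 0.01863195  0.07117278 -0.009     ]
d [0.0034 0.0048 0.1244] rv [-0.0011  0.0017  0.0009] F [ 0.21  0.27 -0.3 ] t 10.825 grip 0.0939 pos [ 0.4931 -0.2745  0.1584] rot [-3.14e+00  2.00e-03 -2.57e-01]
```

```bash
python3 -m handwheel '[{"dx":0.0034,"dy":0.005,"dz":0.06,"rx":0,"ry":0,"rz":0,"claw":-1},{"dx":0.0034,"dy":0.005,"dz":0.1,"rx":0,"ry":0,"rz":0,"claw":-1},{"dx":0.0034,"dy":0.005,"dz":0.123,"rx":0,"ry":0,"rz":0,"claw":-1},{"dx":0.0034,"dy":0.005,"dz":0.123,"rx":0,"ry":0,"rz":0,"claw":-1},{"dx":0.0034,"dy":0.005,"dz":0.123,"rx":0,"ry":0,"rz":0,"claw":1}]'
python3 -m handwheel '[{"dx":0,"dy":0,"dz":0,"rx":0,"ry":0,"rz":0,"claw":1},{"dx":0,"dy":0,"dz":0,"rx":0,"ry":0,"rz":0,"claw":1},{"dx":0,"dy":0,"dz":0,"rx":0,"ry":0,"rz":0,"claw":1},{"dx":0,"dy":0,"dz":0,"rx":0,"ry":0,"rz":0,"claw":1},{"dx":0,"dy":0,"dz":0,"rx":0,"ry":0,"rz":0,"claw":1}]'
python3 -m handwheel '[{"dx":0,"dy":0,"dz":0,"rx":0,"ry":0,"rz":0,"claw":1},{"dx":0,"dy":0,"dz":0,"rx":0,"ry":0,"rz":0,"claw":1},{"dx":0,"dy":0,"dz":0,"rx":0,"ry":0,"rz":0,"claw":1},{"dx":0,"dy":0,"dz":0,"rx":0,"ry":0,"rz":0,"claw":1}]'
python3 - <<'E'
from h import *
f=snap("wrist",14)
togo((.4949,-.2799,.034),-.258)
E
```

```text
clock: 11.45
ee_pos: [0.4964, -0.2812, 0.038]
tool_rot: [3.141, -0.002, -0.257]
force: [0.3, -0.2, 1.0]
grip_width: 0.0874
clock: 12.08
ee_pos: [0.4952, -0.2816, 0.0365]
tool_rot: [3.142, 0.0, -0.258]
force: [-0.3, -0.1, -0.0]
grip_width: 0.0371
clock: 12.58
ee_pos: [0.4952, -0.2815, 0.0365]
tool_rot: [3.142, 0.0, -0.258]
force: [-0.2, -1.3, 0.0]
grip_width: 0.013
d [-0.0007 -0.0015  0.0024] rv [0.0001 0.0003 0.    ] F [0.66 0.59 1.34] t 12.625 grip 0.0132 pos [ 0.4952 -0.2815  0.0364] rot [ 3.142  0.    -0.258]
```

View pics/wrist14.png

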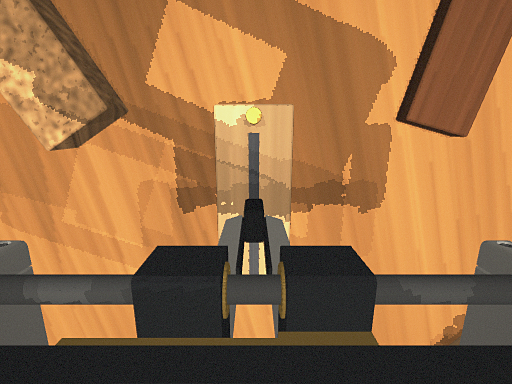

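The tab is pinched (13 mm opening). Sliding it towards the tall post.

```bash
python3 -m handwheel '[{"dx":0,"dy":-0.012,"dz":0,"rx":0,"ry":0,"rz":0,"claw":1},{"dx":0,"dy":-0.024,"dz":0,"rx":0,"ry":0,"rz":0,"claw":1},{"dx":0,"dy":-0.036,"dz":0,"rx":0,"ry":0,"rz":0,"claw":1},{"dx":0,"dy":-0.042,"dz":0,"rx":0,"ry":0,"rz":0,"claw":1},{"dx":0,"dy":-0.042,"dz":0,"rx":0,"ry":0,"rz":0,"claw":1}]'
python3 -m handwheel '[{"dx":0,"dy":-0.003,"dz":0,"rx":0,"ry":0,"rz":0,"claw":1},{"dx":0,"dy":-0.003,"dz":0,"rx":0,"ry":0,"rz":0,"claw":1}]'
python3 -m handwheel '[{"dx":0,"dy":-0.002,"dz":0,"rx":0,"ry":0,"rz":0,"claw":1},{"dx":0,"dy":-0.002,"dz":0,"rx":0,"ry":0,"rz":0,"claw":1}]'
```

```text
clock: 13.25
ee_pos: [0.5063, -0.2393, 0.0364]
tool_rot: [-3.14, 0.0, -0.257]
force: [-1.0, 2.3, 0.6]
grip_width: 0.0128
clock: 13.5
ee_pos: [0.5066, -0.238, 0.0364]
tool_rot: [-3.141, 0.0, -0.258]
force: [-1.4, 0.1, 0.5]
grip_width: 0.0132
clock: 13.75
ee_pos: [0.5071, -0.2362, 0.0364]
tool_rot: [3.141, 0.0, -0.258]
force: [-1.5, -1.0, 0.1]
grip_width: 0.0131
```

```bash
python3 -m handwheel '[{"dx":0,"dy":-0.002,"dz":0,"rx":0,"ry":0,"rz":0,"claw":1},{"dx":0,"dy":-0.002,"dz":0,"rx":0,"ry":0,"rz":0,"claw":1}]'
python3 -m handwheel '[{"dx":0,"dy":-0.002,"dz":0,"rx":0,"ry":0,"rz":0,"claw":1},{"dx":0,"dy":-0.002,"dz":0,"rx":0,"ry":0,"rz":0,"claw":1}]'
python3 - <<'E'
from h import *
f=snap("wrist",15)
togo((.5071,-.2362,.034),-.258)
cv2.imwrite("pics/w15.png",cv2.resize(f[90:290,160:350],None,fx=3,fy=3,interpolation=2))
E
```

```text
clock: 14.0
ee_pos: [0.5076, -0.2345, 0.0364]
tool_rot: [3.141, 0.0, -0.258]
force: [-2.5, -2.2, -0.5]
grip_width: 0.0129
clock: 14.25
ee_pos: [0.5076, -0.2343, 0.0365]
tool_rot: [3.137, 0.0, -0.258]
force: [-3.3, -6.5, -1.2]
grip_width: 0.0131
d [-0.      0.0019  0.0025] rv [ 0.0043  0.0002 -0.0005] F [-3.27 -6.6  -0.96] t 14.3 grip 0.013 pos [ 0.5076 -0.2343  0.0365] rot [ 3.137  0.    -0.258]
```

View pics/w15.png

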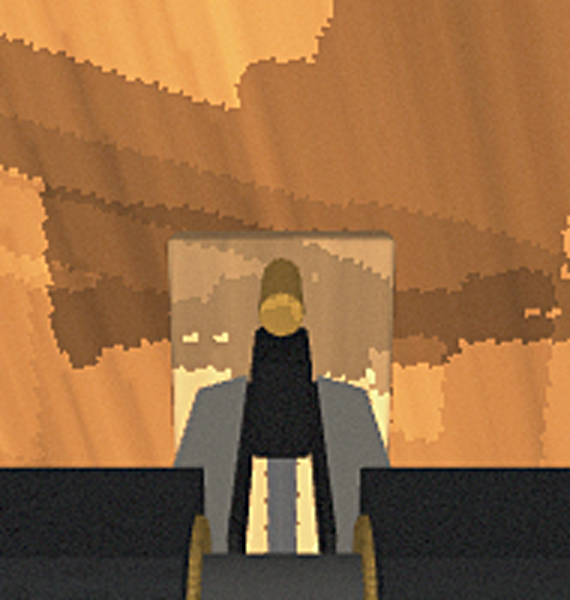

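The tab is at the tall-post end: the force rose to 7 N with almost no motion. I'll press once more to confirm, then release.

```bash
python3 -m handwheel '[{"dx":0,"dy":-0.002,"dz":0,"rx":0,"ry":0,"rz":0,"claw":1},{"dx":0,"dy":-0.002,"dz":0,"rx":0,"ry":0,"rz":0,"claw":1}]'
python3 -m handwheel '[{"dx":0,"dy":0,"dz":0,"rx":0,"ry":0,"rz":0,"claw":-1},{"dx":0,"dy":0,"dz":0,"rx":0,"ry":0,"rz":0,"claw":-1},{"dx":0,"dy":0,"dz":0,"rx":0,"ry":0,"rz":0,"claw":-1},{"dx":0,"dy":0,"dz":0,"rx":0,"ry":0,"rz":0,"claw":-1}]'
python3 -m handwheel '[{"dx":0,"dy":0,"dz":-0.03,"rx":0,"ry":0,"rz":0,"claw":-1},{"dx":0,"dy":0,"dz":-0.09,"rx":0,"ry":0,"rz":0,"claw":-1},{"dx":0,"dy":0.01,"dz":-0.14,"rx":0,"ry":0,"rz":0,"claw":-1},{"dx":0,"dy":0.06,"dz":-0.14,"rx":0,"ry":0,"rz":0,"claw":-1},{"dx":0,"dy":0.06,"dz":-0.14,"rx":0,"ry":0,"rz":0,"claw":-1}]'
python3 - <<'E'
from h import *
f=snap("wrist",16);f=snap("top",16);g=snap("scene",16)
togo((.5071,-.2362,.034),-.258)
a=cv2.resize(f[150:270,205:400],None,fx=4,fy=4,interpolation=2);cv2.imwrite("pics/t16.png",a)
E
```

```text
clock: 14.55
ee_pos: [0.5077, -0.2342, 0.0365]
tool_rot: [3.134, 0.0, -0.259]
force: [-4.5, -9.6, -1.2]
grip_width: 0.0132
clock: 15.05
ee_pos: [0.5091, -0.2299, 0.0366]
tool_rot: [-3.141, -0.0, -0.258]
force: [0.5, -0.5, -0.2]
grip_width: 0.0496
clock: 15.68
ee_pos: [0.4931, -0.2907, 0.1773]
tool_rot: [3.14, -0.002, -0.261]
force: [-1.3, -0.7, -0.0]
grip_width: 0.0938
d [ 0.0004 -0.0529  0.1418] rv [-0.0012  0.0012  0.0003] F [0.35 0.55 0.  ] t 15.825 grip 0.0937 pos [ 0.4934 -0.2875  0.1757] rot [-3.14e+00  1.00e-03 -2.58e-01]
```

View pics/t16.png

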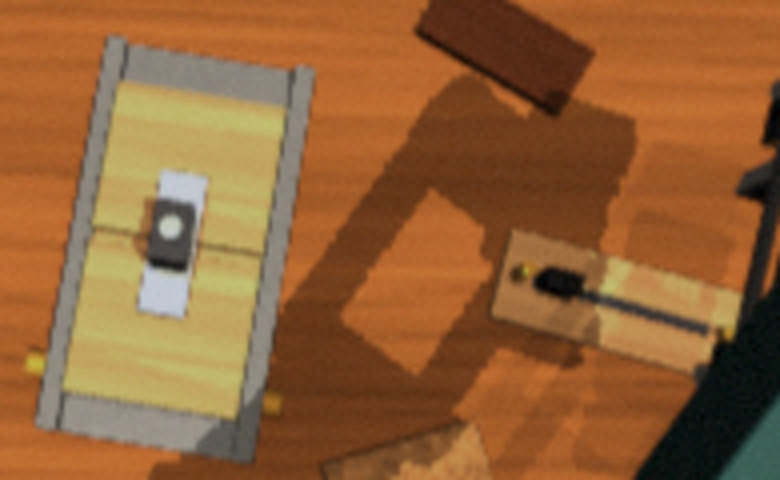

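View pics/scene16.png

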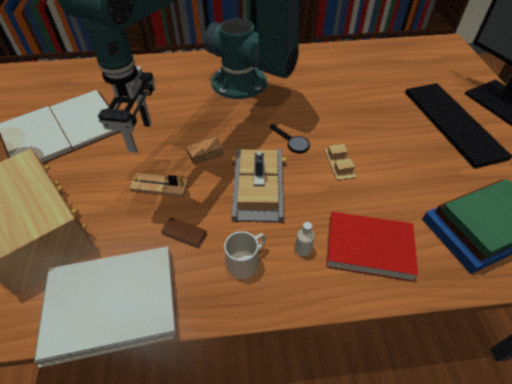

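View pics/wrist16.png

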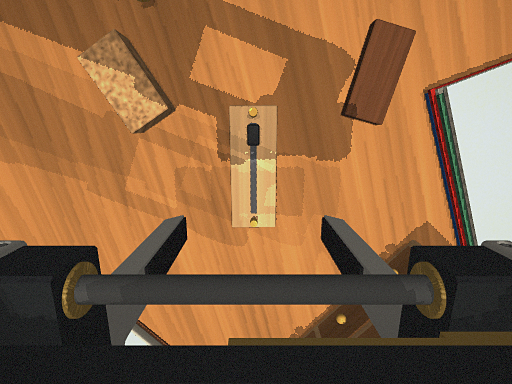

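```bash
python3 - <<'E'
from h import *
f,K,E=cam("wrist",16)
cv2.imwrite("pics/w16.png",cv2.resize(f[95:235,215:290],None,fx=4,fy=4,interpolation=2))
P=onz(K,E,(253,136.5),.051);Q=onz(K,E,(252.5,112.5),.042);print("post-tab",np.linalg.norm((Q-P)[:2]))
s=cam("scene",16);cv2.imwrite("pics/s16.png",cv2.resize(s[0][140:215,225:300],None,fx=8,fy=8,interpolation=2))
f,K,E=cam("top",16)
for h in (.131,.137): print(h,"pred",proj(*s[1:],onz(K,E,(170/4+205-.4,226/4+150-.4),h)))
E
```

```text
post-tab 0.02662986004846442
0.131 pred [258.55893462 152.85636674]
0.137 pred [258.45604214 151.04165424]
```

View pics/s16.png

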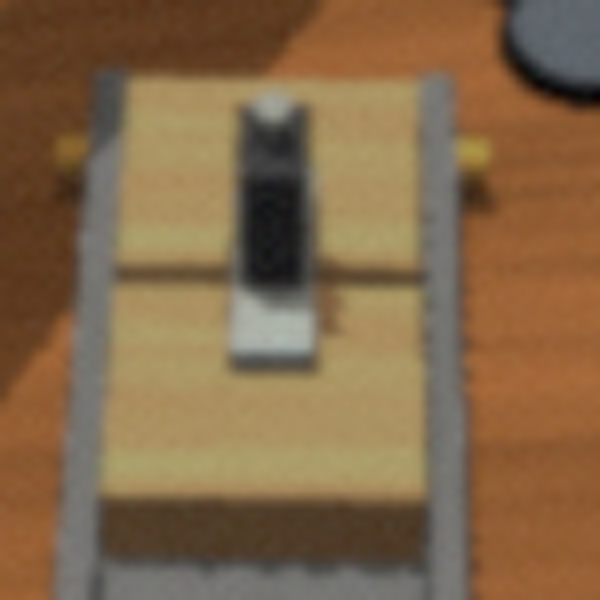

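View pics/w16.png

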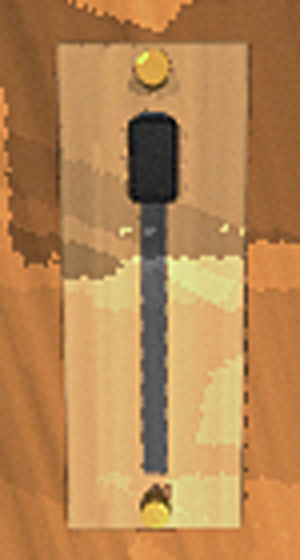

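The gauge sits flat across the groove, and its cap is at z ≈ 0.131 in the scene view, giving a depth of about 18 mm. The tab is at the slot end, about 26 mm from the tall post where 25 mm is nominal. Handing in.

```bash
python3 -c "
from cell import arm
print(arm.sign_off())"
```

```text
the job is handed in; nothing more can be done
None
```

The job is done and handed in at about 16 s of the 61 s allowed. The gauge stands across the groove, and the tab is fully at the tall post because the groove reads deeper than 12 mm.

- **Gauge:** I lifted it from its holder, centred its probe over the groove by wrist camera, and lowered it. The probe touched the groove floor, and I pressed gently until the base met the board. Contact came at the expected height, and the wrist force read about 8 N. After I let go, the gauge stayed standing flat.
- **Depth:** The cap rose about 6 mm, which gives a groove depth of about 18 mm. A check with the top and scene views put the cap at z ≈ 0.131 m, which agrees. The heights at which the probe and base touched suggested 19–20 mm, slightly over the 18 mm maximum; all of these are well past 12 mm.
- **Marker:** I pinched the tab and slid it about 49 mm to the tall post's end. The force rose to about 10 N without further motion, so it is at its stop. In the last picture it sits about 26 mm from the post, where 25 mm is nominal, which is within camera accuracy.

In the last pictures the other things were where they started, and the arm was clear of everything. No check failed.

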